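# Snap a cassette shut in the lever press

## Task

Snap the green cover onto the cassette in the lever press: slide the red safety catch fully to its released end before working the lever, then push the lever down by the black ball at its end until the cover is home and you feel about 18 N there (not over 25 N), and keep that up for a second. Then let the lever rise and slide the catch back to locked; do not force the lever against the catch, and leave everything else where it stands.

Things in the scene. Friction and masses are not known exactly. Their poses are not given: they have to be found in the camera images.
- press: blue lever press, fixed. Origin on the bench under the cassette; x runs along the lever from black ball (-x) to pivot tower (+x), y to the side of the red safety catch, z up. Base 215x122x14 mm (x -100..115, y -32..90). Tower x 68..112, y -26..26, 144 mm high. Grey bracket under the catch x 19..105, y 43..61, 121 mm high
- lever_joint (a joint): lever angle, rad: 0 = fully raised (0.5 rad above level; a return spring brings it back there when let go), 0.5 = level, 0.70 = hinge end. The return spring takes 2 N (raised) to 4 N (low) at the black ball. The steel lever is 18 mm wide, 16 mm thick
- lever_hinge (a point): the lever's axis, in the press frame at x 90, y 0, z 135 mm; the axis runs along the press's y
- catch_joint (a joint): slide of the red safety catch, m: 0 = locked (its tooth under the lever's side lug bars the lever), 0.030 = fully released, end stop. It slides along the press's +x (towards the tower) as the value grows; needs about 3 N, stays where it is left; the lever is free from about 0.017 on
- catch_knob (a point): centre of the ball, 22 mm across, on the catch's upright red post (14 mm thick, 30 mm of it free below the ball's middle). In the press frame x 46 mm (+ slide), y 83, z 172 mm. Nothing stands within 55 mm of it along the press's x; push it from either side
- cover_joint (a joint): how far the green cassette cover has gone down, m: 0 = standing proud, 0.004 = closed. A stiff snap fit: it moves only while the nose bears on it with about 18 N or more, and stays where it is left
- table: grey column with height screw, rubber-cushioned nest (6 N per mm), white cassette (36x54 mm) and green cover. Origin: centre of its foot on the base plate. The screw's setting differs each time: the nose meets the cover between lever 0.35 and 0.50; cover home and firm force come between lever 0.44 and 0.64 and must be felt
- timer_1: bystander: white desk timer, 36x66x73 mm; origin at the centre of its underside
- bottle_1: bystander: small white dropper bottle with a blue band, 26 mm across, 75 mm tall; origin at the centre of its underside
- bottle_2: bystander: small white dropper bottle with a yellow band, 26 mm across, 73 mm tall; origin at the centre of its underside
- mouse_1: bystander: black computer mouse, 113x60x43 mm; origin at the centre of its underside
- marker_1: bystander: red and black marker pen, 126 mm long, 15 mm thick; origin at the centre of its underside
- cassette_1: bystander: flat white plastic test cassette, 22x90x10 mm; origin at the centre of its underside
- lever: the lever, origin on its hinge axis; own -x runs out along it to the black ball. Under it, 90 mm out, a rubber-tipped nose presses on the cover: its force is 2.33 times the push at the black ball (less the return spring). On its side, 50 mm out, is a steel pin 10 mm thick, the lug, which the catch's tooth bars
- catch: the red safety catch with its tooth (20 mm long along the slide), arm and knob. Origin at x 46 mm (+ slide), y 45, z 124 mm in the press frame
- analyser_corner (a point): point 200 mm up the near right-hand upright edge of the tall white analyser (fixed; 417 mm high): it fills all from here 345 mm to the left (+y) and on away from the robot. A grey floor analyser at the robot's right fills x below 0.25 m, y below -0.22 m, up to 0.80 m high. Keep hand, wrist and elbow clear of both
- ball (a point): centre of the black ball, 44 mm across, on the lever's free end, 210 mm from the hinge axis, on the lever's middle line. It is pushed down from above and goes round the hinge in an arc. Its top stands about 258 mm above the bench when raised, about 130 to 165 mm when pressed

How it is judged:
By the outcome, as a careful person would: the job done as asked, in the order asked, and still so for the second after the job is handed in, with the robot touching nothing.
It also fails if it takes over 70 s, if anything falls off the work surface, if the arm or the gripper's body presses on something with over 40 N, if the wrist force passes 120 N, or if a joint passes its speed limit or range.

## Robot

A 6-joint arm with a two-finger parallel gripper is mounted at the origin on a cart in front of the work surface, level with it; the furniture and walls round the work are solid. World frame = base frame: x ahead of the robot, y to its left, z up, the work surface at z = 0. Lengths are in mm, angles in degrees, forces in N, time in s.
With the tool pointing down it reaches from about 350 to 850 mm from the base axis. Payload 8.1 kg.
Tool frame: the origin (TCP) lies at the very end of the fingers, on their centre line; the grasp point (between the pads) lies 19 mm behind it (r.grasp_offset is the distance from the TCP to the grasp point, in mm); z points along the fingers, y is the line along which they close (so a half turn about z gives the same grasp; the last joint's range is limited). The gripper opens to 85 mm and grips with 20 to 120 N. Pads are 22 mm wide; open, the fingers measure 114 mm over their backs; the gripper's body (76 mm by 85 mm) begins 54 mm behind the grasp point. The pads swing forward as they close: fully open they stand 13 mm farther back than shut.
Start: joints at [64.721, 7.471, 85.268, -0, 87.261, -4.893], TCP at [208.983, 562.433, 195.792] pointing down, gripper open.
Joint ranges: [-169.43, 169.43], [-51.17, 129.36], [1.28, 143.12], [-76.62, 256.62], [0, 156.53], [-152.29, 152.29]. Speed limits (degrees/s): [136.94, 136.94, 159.86, 180, 180, 180].

## Interface

Orientations are given as [roll, pitch, yaw] about the fixed x, y, z axes, in that order (R = Rz(yaw) Ry(pitch) Rx(roll)).
In Python, from bench import r gives the robot as it stands.
- The arm moves only by the tool carry_out, never from a script. Its argument "commands" is a list of rows, each an object with "jaw": the finger opening in m, from 0 to 0.0854; "translation": the shift along the tool's x, y, z in m, a list of three; "spin": the turn about the tool's z in rad. A call has exactly 8 rows; each row shifts and turns the commanded pose from where the row before left it, along the tool's axes as they then stand; what a row does not reach is not made up. A row lasts 1/12 s, in which the tool goes at most 41.7 mm and 7.16 degrees, less where a joint would pass 70% of its speed; a pose out of reach is approached as far as the arm can. A call is refused whole if a number of a shift passes 0.0417 or a number of a turn 0.125, either way. A call with a gripper value outside its range is refused whole. The fingers move at their own pace and stop on an object; "squeeze" is the grip in N (left out, the last holds). Time passes only in rows, so rows that do not move let the fingers close, or fill a call up. It gives the time, the measured TCP pose, the force, the opening and the grip force at its end, in the units of the state.
- r.sense(): the state, without advancing time (a new reading comes with each control period).
- r.snapshot(name): name is "side" or "top"; returns a dict with "pixels" (384x512x3 uint8, blue, green, red), "K" (3x3 intrinsics, pixels), "extrinsics" (4x4, takes a point from camera to world coordinates). Camera axes: x right, y down, z forward; pixel columns grow to the right and rows downward; lengths in mm; the calibration is good to about 2 mm. A picture is of the moment at which its call begins. There is no depth.
- r.hand_in(): hands the job in; it is judged then, once.
Trained networks look in a picture, given as the dict that the camera call returned (one of the last four; its "shot" number tells which), for a name from the list of things; names that differ only in an ending like _2 or _b are one class to them, and where a whole thing is asked for, a point or a joint stands for the part that bears it (a point fixed in the world has none). Each returns a list of dicts, best first, with "score" (0 to 1); they miss things now and then, are a little off and sometimes report something else, mostly with a low value. They report only what shows in the picture. A call takes as long as a camera call.
- r.spot_in(picture, target): "xy" ([column, row] in pixels, amid what is visible of it).
- r.regions_of(picture, target): "pixels" (384x512 bool, what is visible of it) and "xy" ([column, row] in pixels, amid what is visible of it).
- r.landmark_of(picture, target): "xy" ([column, row] in pixels: a listed point, or the origin of a listed thing).
The state is a dict: "time": time; "joint_pos": joint angles; "qd": joint speeds; "joint_efforts": joint torques, N m; "tool_pos": TCP position; "tcp_rot": TCP orientation; "ft_force": force on the tool from outside, world axes, zero at the start; "wrist_torque": the same for the moment, N m; "finger_gap": finger opening in mm; "grip_force": force on a finger pad.
Only numpy, scipy, OpenCV 4.12 (cv2) and the standard library are available. Lean on these libraries where they do the work, as an engineer would, in place of code of your own. Each camera call takes 0.05 s, during which the arm holds its last target. There are 200 camera calls.

## Working session

There is one attempt and no reset: what is moved stays moved. The work goes in short steps, Python scripts to look and compute and a tool call to move; the robot and the scene stay as the last step left them, time stands still between calls to the robot, and variables do not carry over. Pictures are saved under pics/ and viewed, at most 10 in all, crops included, and the job is handed in when it is done.

Besides the shell and the picture viewer there is one more tool, called after "Call:" by a JSON object that holds its "fn" and its "kwargs". carry_out: Moves the arm, as the interface text tells. Its arguments: {"type":"object","properties":{"commands":{"type":"array","items":{"type":"object","properties":{"jaw":{"type":"number"},"translation":{"type":"array","items":{"type":"number"}},"spin":{"type":"number"}}}},"squeeze":{"type":"number"}},"required":["commands"]}

```bash
mkdir -p pics; ls; cat > h.py <<'E'
import numpy as np, cv2
from bench import r
def ray(p,uv):
    K=np.array(p["K"]);T=np.array(p["extrinsics"])
    d=T[:3,:3]@np.linalg.solve(K,[uv[0],uv[1],1.]);return T[:3,3],d/np.linalg.norm(d)
def tri(rs):
    A=np.zeros((3,3));b=np.zeros(3)
    for o,d in rs:
        M=np.eye(3)-np.outer(d,d);A+=M;b+=M@o
    x=np.linalg.solve(A,b);return x,[round(float(np.linalg.norm((np.eye(3)-np.outer(d,d))@(x-o))),1) for o,d in rs]
E
python3 - <<'E'
from h import *
ps={n:r.snapshot(n) for n in("side","top")}
for n,p in ps.items(): cv2.imwrite(f"pics/{n}0.png",p["pixels"]);print(n,p["shot"],np.round(p["extrinsics"],2).tolist())
for t in["ball","catch_knob","lever_hinge","press","table","catch","lever","analyser_corner"]:
    L={n:r.landmark_of(p,t) for n,p in ps.items()}
    print(t,{n:[(np.round(q["xy"],1).tolist(),round(q["score"],2)) for q in l[:2]] for n,l in L.items()})
    if all(L.values()):
        x,e=tri([ray(ps[n],L[n][0]["xy"]) for n in ps]);print("   ",x.round(1),e)
print(r.sense())
E
```

```text
pics
side 1 [[0.98, -0.12, 0.18, 243.33], [-0.22, -0.59, 0.78, -1126.88], [0.01, -0.8, -0.6, 980.15], [0.0, 0.0, 0.0, 1.0]]
top 2 [[-0.02, -1.0, 0.06, 413.32], [-1.0, 0.02, -0.01, -21.94], [0.01, -0.06, -1.0, 1557.59], [0.0, 0.0, 0.0, 1.0]]
ball {'side': [([274.7, 191.7], 0.58)], 'top': [([309.2, 184.7], 0.61)]}
    [ 509.7 -189.8  245.2] [3.5, 3.5]
catch_knob {'side': [([248.1, 184.9], 0.76)], 'top': [([257.7, 206.7], 0.53), ([361.1, 178.5], 0.52)]}
    [453.6 -25.8 160.6] [4.5, 4.5]
lever_hinge {'side': [([242.3, 177.5], 0.68), ([272.3, 188.2], 0.59)], 'top': [([252.0, 179.2], 0.69)]}
    [492.4  -2.7 177.4] [48.9, 48.9]
press {'side': [([270.7, 234.6], 0.59), ([268.0, 185.3], 0.2)], 'top': [([277.5, 185.9], 0.93)]}
    [ 526.8 -101.8  -11.2] [4.2, 4.2]
table {'side': [([273.5, 230.4], 0.63), ([270.7, 332.7], 0.27)], 'top': [([279.5, 187.2], 0.74)]}
    [ 526.8 -109.2   14.6] [3.0, 3.0]
catch {'side': [([259.3, 195.5], 0.43), ([269.4, 182.3], 0.19)], 'top': [([255.5, 179.3], 0.72), ([264.4, 191.8], 0.55)]}
    [524.  -15.9 100.2] [23.9, 23.9]
lever {'side': [([268.4, 181.0], 0.69)]
[... 222 characters left out ...]
4] [8.2, 8.2]
{'time': 0.9, 'joint_pos': array([ 6.47225033e+01,  7.47009034e+00,  8.52660497e+01, -1.35687828e-04,
        8.72599898e+01, -4.89057382e+00]), 'qd': array([ 0.12700871,  0.02613083,  0.02191681, -0.07030422, -0.00965698,
        0.05770628]), 'joint_efforts': array([-1.80471739e-03, -5.69323575e+01, -5.00866342e+01, -4.54531510e-04,
        1.41821583e-03, -7.70970445e-06]), 'tool_pos': array([208.98331062, 562.46073989, 195.82024438]), 'tcp_rot': array([1.79996155e+02, 4.64989587e-04, 1.59613084e+02]), 'ft_force': array([-1.10427849, -0.46592585, -0.63238456]), 'wrist_torque': array([ 0.01334953, -0.02948399, -0.02233563]), 'grip_force': 0.0, 'finger_gap': 85.33126237895863}
```

```bash
python3 - <<'E'
import cv2
for n,(a,b,c,d) in {"side":(130,290,180,350),"top":(120,250,190,390)}.items():
    i=cv2.imread(f"pics/{n}0.png")[a:b,c:d]; k=min(800/i.shape[1],600/i.shape[0]); cv2.imwrite(f"pics/{n}0c.png",cv2.resize(i,None,fx=k,fy=k,interpolation=cv2.INTER_CUBIC));print(n,k)
E
```

```text
side 3.75
top 4.0
```

View pics/side0c.png

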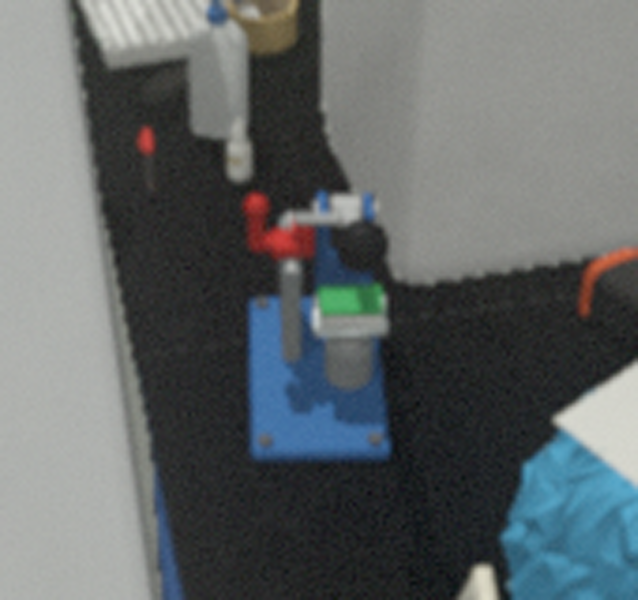

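View pics/top0c.png

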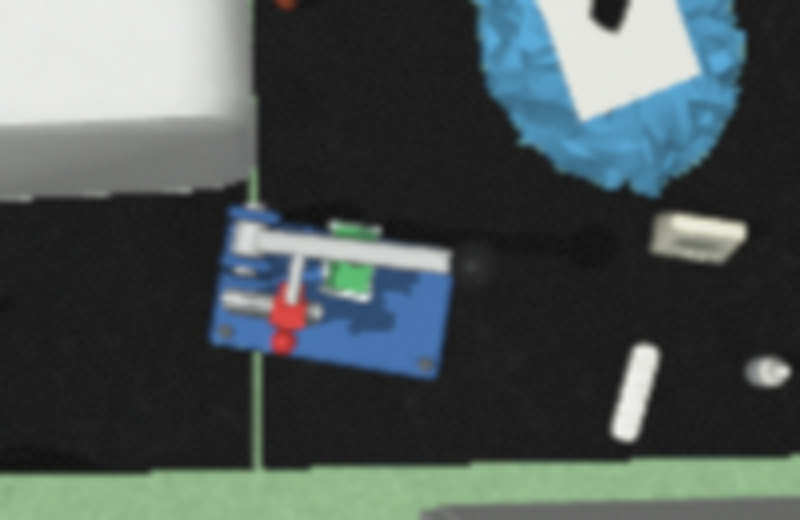

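View pics/top0.png

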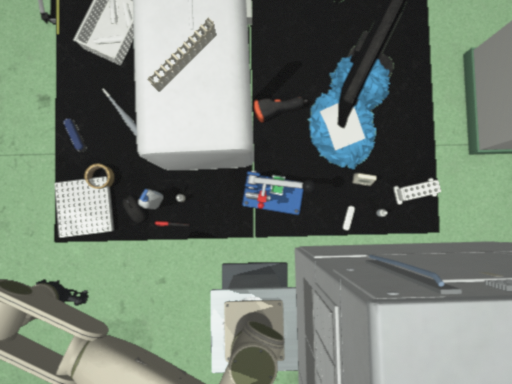

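The side crop shows the ball at about (276,195), the knob at (248,185), and the base corners. The top crop shows the knob at about (261,205.5), the ball at (308.5,186), and the base at (243..303,172..214). I'll fit the press pose to all of these points.

```bash
python3 - <<'E'
from h import *
from scipy.optimize import least_squares
ps={n:r.snapshot(n) for n in("side","top")}
S=lambda u,v:(u/3.75+180-.4,v/3.75+130-.4); T=lambda u,v:(u/4+190-.4,v/4+120-.4)
q=.5;ball=(90-210*np.cos(q),0,135+210*np.sin(q));knob=(46,83,172)
obs=[("side",ball,S(360,243)),("side",knob,S(256,205)),("side",(-100,90,12),S(252,456)),("side",(-100,-32,12),S(390,456)),("side",(115,90,14),S(250,298)),
("top",ball,T(474,264)),("top",knob,T(284,342)),("top",(115,90,14),T(212,345)),("top",(-100,90,14),T(437,378)),
("top",(-93,83,14),T(425,365)),("top",(108,83,14),T(225,330))]
obs=obs[:9]
for t,P in(("ball",ball),("catch_knob",knob)):
    for n in ps:
        l=r.landmark_of(ps[n],t); print(t,n,[(x["xy"],round(x["score"],2)) for x in l[:1]])
def proj(n,X):
    p=ps[n];E=np.linalg.inv(p["extrinsics"]);c=E[:3,:3]@X+E[:3,3];u=np.array(p["K"])@c;return u[:2]/u[2]
def W(v,P):
    c,s=np.cos(v[2]),np.sin(v[2]);return np.array([v[0]+c*P[0]-s*P[1],v[1]+s*P[0]+c*P[1],P[2]])
f=lambda v:np.concatenate([proj(n,W(v,P))-uv for n,P,uv in obs])
s=least_squares(f,[527,-105,1.5],loss="soft_l1")
print(s.x[:2],np.degrees(s.x[2]));print(f(s.x).reshape(-1,2).round(1).tolist())
for nm,P in(("ball",ball),("knob",knob),("knobrel",(76,83,172)),("hinge",(90,0,135))):print(nm,W(s.x,P).round(1))
print("tri ball",tri([ray(ps[n],uv) for n,P,uv in obs if P is ball]),"knob",tri([ray(ps[n],uv) for n,P,uv in obs if P is knob]))
E
```

```text
ball side [([276.2, 192.1], 0.65)]
ball top [([307.9, 184.4], 0.73)]
catch_knob side [([245.5, 184.1], 0.56)]
catch_knob top [([261.0, 206.4], 0.54)]
[527.47227603 -98.22977215] 79.53345265579209
[[0.5, -0.1], [-0.3, -0.0], [-0.3, -1.2], [0.0, -2.0], [-0.5, -1.2], [0.9, 0.2], [0.9, -0.1], [-0.1, -0.7], [0.6, 0.2]]
ball [ 510.3 -191.   235.7]
knob [454.2 -37.9 172. ]
knobrel [459.7  -8.4 172. ]
hinge [543.8  -9.7 135. ]
tri ball (array([ 510.48017914, -188.25162967,  233.51300963]), [0.8, 0.8]) knob (array([454.85206817, -35.00364747, 169.77498667]), [0.8, 0.8])
```

Call:
{"fn": "carry_out", "kwargs": {"commands": [{"jaw": 0, "translation": [0, 0, -0.032], "spin": -0.0865}, {"jaw": 0, "translation": [0, 0, -0.032], "spin": -0.0865}, {"jaw": 0, "translation": [-0.017, -0.03, 0], "spin": 0}, {"jaw": 0, "translation": [-0.017, -0.03, 0], "spin": 0}, {"jaw": 0, "translation": [-0.017, -0.03, 0], "spin": 0}, {"jaw": 0, "translation": [-0.017, -0.03, 0], "spin": 0}, {"jaw": 0, "translation": [-0.017, -0.03, 0], "spin": 0}, {"jaw": 0, "translation": [-0.017, -0.03, 0], "spin": 0}], "squeeze": 40}}

```text
time: 1.87
tool_pos: [276.7, 365.4, 259.8]
tcp_rot: [180.0, 0.0, 169.6]
ft_force: [0.9, -0.6, 0.2]
finger_gap: 0.2
grip_force: 0.0
```

Call:
{"fn": "carry_out", "kwargs": {"commands": [{"jaw": 0, "translation": [-0.0174, -0.0296, 0], "spin": 0}, {"jaw": 0, "translation": [-0.0174, -0.0296, 0], "spin": 0}, {"jaw": 0, "translation": [-0.0174, -0.0296, 0], "spin": 0}, {"jaw": 0, "translation": [-0.0174, -0.0296, 0], "spin": 0}, {"jaw": 0, "translation": [-0.0174, -0.0296, 0], "spin": 0}, {"jaw": 0, "translation": [-0.0174, -0.0296, 0], "spin": 0}, {"jaw": 0, "translation": [-0.0174, -0.0296, 0], "spin": 0}, {"jaw": 0, "translation": [-0.0174, -0.0296, 0], "spin": 0}]}}

```text
time: 2.53
tool_pos: [370.7, 107.1, 260.1]
tcp_rot: [180.0, 0.1, 169.5]
ft_force: [0.9, -0.1, 0.9]
finger_gap: -0.2
grip_force: 0.0
```

Call:
{"fn": "carry_out", "kwargs": {"commands": [{"jaw": 0, "translation": [-0.0174, -0.0296, 0], "spin": 0}, {"jaw": 0, "translation": [-0.0174, -0.0296, 0], "spin": 0}, {"jaw": 0, "translation": [-0.0174, -0.0296, 0], "spin": 0}, {"jaw": 0, "translation": [-0.0174, -0.0296, 0], "spin": 0}, {"jaw": 0, "translation": [-0.0174, -0.0296, 0], "spin": 0}, {"jaw": 0, "translation": [-0.0174, -0.0296, 0], "spin": 0}, {"jaw": 0, "translation": [0, 0, 0], "spin": 0}, {"jaw": 0, "translation": [0, 0, 0], "spin": 0}]}}

```text
time: 3.2
tool_pos: [440.7, -86.4, 259.5]
tcp_rot: [180.0, -0.1, 169.3]
ft_force: [0.0, 0.7, -0.0]
finger_gap: 0.3
grip_force: 0.0
```

Call:
{"fn": "carry_out", "kwargs": {"commands": [{"jaw": 0, "translation": [0, 0, 0.025], "spin": 0}, {"jaw": 0, "translation": [0, 0, 0.025], "spin": 0}, {"jaw": 0, "translation": [0, 0, 0.025], "spin": 0}, {"jaw": 0, "translation": [0, 0, 0.024], "spin": 0}, {"jaw": 0, "translation": [0, 0.004, 0], "spin": 0}, {"jaw": 0, "translation": [0, 0.004, 0], "spin": 0}, {"jaw": 0, "translation": [0, 0.004, 0], "spin": 0}, {"jaw": 0, "translation": [0, 0, 0], "spin": 0}]}}

```text
time: 3.87
tool_pos: [444.4, -72.2, 163.1]
tcp_rot: [180.0, 0.2, 169.6]
ft_force: [-0.1, 0.4, 1.1]
finger_gap: -0.4
grip_force: 0.0
```

```bash
python3 - <<'E'
from h import *
out=[]
for n,(a,b,c,d) in {"side":(155,255,215,315),"top":(150,230,225,325)}.items():
    i=r.snapshot(n)["pixels"][a:b,c:d]; out.append(cv2.resize(i,(400,int(4*(b-a))),interpolation=cv2.INTER_CUBIC))
out[1]=cv2.copyMakeBorder(out[1],0,80,0,0,cv2.BORDER_CONSTANT)
cv2.imwrite("pics/a.png",np.hstack(out))
E
```

```text
(no output)
```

View pics/a.png

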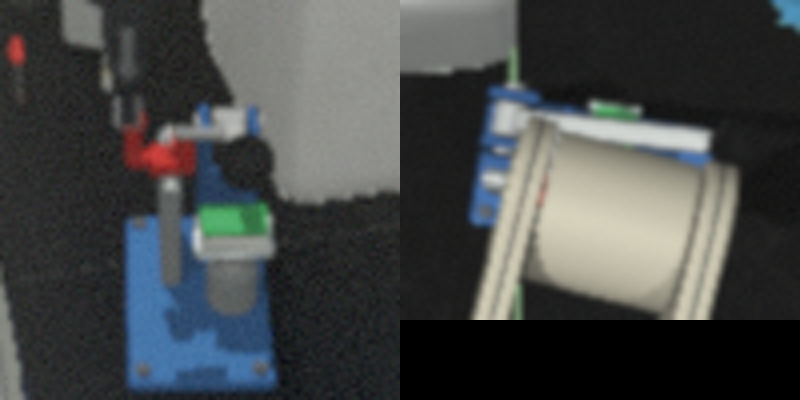

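The side view shows the fingertips in front of the knob, at about (247,182), lined up to push. I'll start the push.

Call:
{"fn": "carry_out", "kwargs": {"commands": [{"jaw": 0, "translation": [0, 0.003, 0], "spin": 0}, {"jaw": 0, "translation": [0, 0.003, 0], "spin": 0}, {"jaw": 0, "translation": [0, 0.003, 0], "spin": 0}, {"jaw": 0, "translation": [0, 0.003, 0], "spin": 0}, {"jaw": 0, "translation": [0, 0.003, 0], "spin": 0}, {"jaw": 0, "translation": [0, 0.003, 0], "spin": 0}, {"jaw": 0, "translation": [0, 0, 0], "spin": 0}, {"jaw": 0, "translation": [0, 0, 0], "spin": 0}]}}

```text
time: 4.63
tool_pos: [446.2, -55.2, 160.7]
tcp_rot: [-180.0, -0.0, 169.6]
ft_force: [-0.0, 0.1, -0.3]
finger_gap: -0.1
grip_force: 0.0
```

Call:
{"fn": "carry_out", "kwargs": {"commands": [{"jaw": 0, "translation": [0, 0.002, 0], "spin": 0}, {"jaw": 0, "translation": [0, 0.002, 0], "spin": 0}, {"jaw": 0, "translation": [0, 0.002, 0], "spin": 0}, {"jaw": 0, "translation": [0, 0.002, 0], "spin": 0}, {"jaw": 0, "translation": [0, 0.002, 0], "spin": 0}, {"jaw": 0, "translation": [0, 0.002, 0], "spin": 0}, {"jaw": 0, "translation": [0, 0.002, 0], "spin": 0}, {"jaw": 0, "translation": [0, 0.002, 0], "spin": 0}]}}

```text
time: 5.3
tool_pos: [449.2, -39.4, 160.8]
tcp_rot: [180.0, -0.0, 169.5]
ft_force: [0.4, -0.1, 0.5]
finger_gap: 0.0
grip_force: 0.0
```

```bash
python3 - <<'E'
from h import *
i=r.snapshot("side")["pixels"][155:215,215:295]; cv2.imwrite("pics/b.png",cv2.resize(i,(800,600),interpolation=cv2.INTER_CUBIC))
E
```

```text
(no output)
```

View pics/b.png

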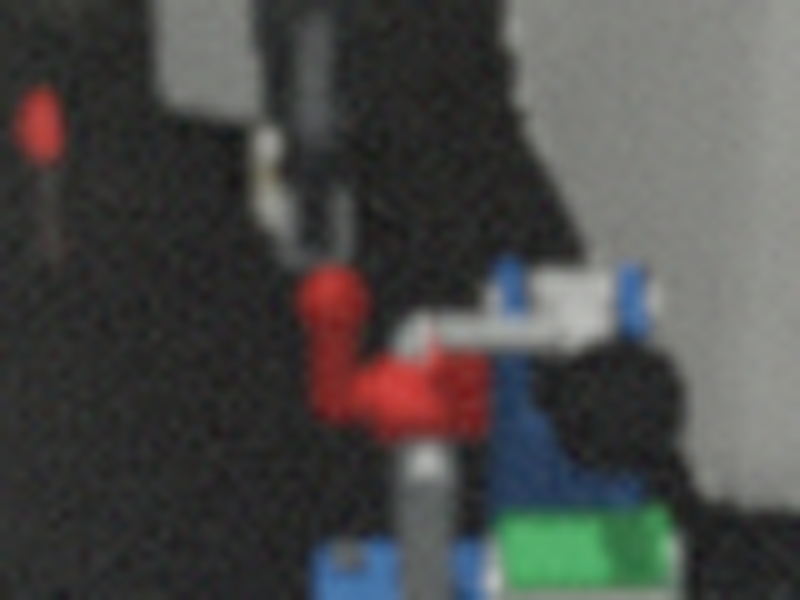

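```bash
python3 - <<'E'
from h import *
p=r.snapshot("side");E=np.linalg.inv(p["extrinsics"])
def pr(X):
    c=E[:3,:3]@X+E[:3,3];u=np.array(p["K"])@c;return (u[:2]/u[2]).round(1)
for X in([449.2,-39.4,160.8],[449.2,-39.4,185],[449.2,-39.4,200],[444.4,-72.2,163],[444.4,-72.2,185],[454.2,-37.9,172],[459.7,-8.4,172]):print(X,pr(np.array(X)))
s=r.sense();print(s["tool_pos"],s["ft_force"],s["wrist_torque"])
print([(q["xy"],q["score"]) for q in r.landmark_of(p,"catch_knob")])
E
```

```text
[449.2, -39.4, 160.8] [246.2 187.4]
[449.2, -39.4, 185] [246.2 181.5]
[449.2, -39.4, 200] [246.1 177.8]
[444.4, -72.2, 163] [246.7 192.9]
[444.4, -72.2, 185] [246.7 187.5]
[454.2, -37.9, 172] [247.6 184.3]
[459.7, -8.4, 172] [247.5 179. ]
[449.1826358  -39.34367307 160.80106433] [ 0.06541975  0.13057288 -0.01882805] [-0.04430313  0.04147919  0.04131082]
[([247.3, 185.0], 0.48)]
```

The fingertips appear to have passed over the knob: the image places them near z≈185, about 24 mm above the TCP. The knob has not moved. I'll back off and lower to TCP z≈148. That puts the contact on the ball or the free post whichever height is right.

Call:
{"fn": "carry_out", "kwargs": {"commands": [{"jaw": 0, "translation": [0, -0.012, 0], "spin": 0}, {"jaw": 0, "translation": [0, -0.012, 0], "spin": 0}, {"jaw": 0, "translation": [0, -0.012, 0], "spin": 0}, {"jaw": 0, "translation": [0, -0.012, 0], "spin": 0}, {"jaw": 0, "translation": [0, 0, 0.006], "spin": 0}, {"jaw": 0, "translation": [0, 0, 0.0065], "spin": 0}, {"jaw": 0, "translation": [0, 0, 0], "spin": 0}, {"jaw": 0, "translation": [0, 0, 0], "spin": 0}]}}

```text
time: 6.12
tool_pos: [439.8, -86.1, 147.3]
tcp_rot: [180.0, -0.1, 169.5]
ft_force: [0.1, -0.1, 0.3]
finger_gap: 0.1
grip_force: 0.0
```

```bash
python3 - <<'E'
from h import *
p=r.snapshot("side");i=p["pixels"][140:200,215:295]; cv2.imwrite("pics/c.png",cv2.resize(i,(800,600),interpolation=cv2.INTER_CUBIC))
E=np.linalg.inv(p["extrinsics"]);c=E[:3,:3]@r.sense()["tool_pos"]+E[:3,3];u=np.array(p["K"])@c;u=u[:2]/u[2];print(u,(u-[215,140])*10)
E
```

```text
[246.33424525 199.29747905] [313.34245251 592.97479053]
```

View pics/c.png

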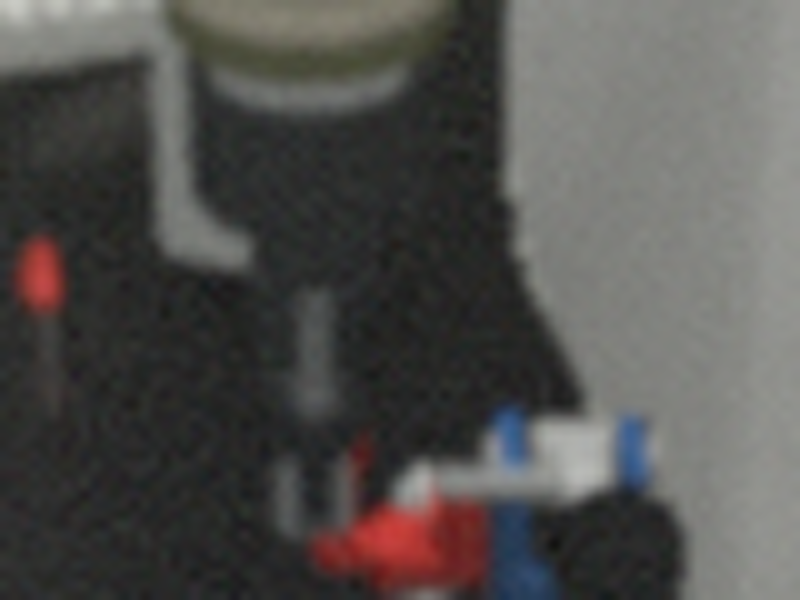

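The fingers now cover the knob. Their tip is at about (246,194) and the knob's right edge shows at (251,185). I'll lower a little more, centre on the knob, and push.

Call:
{"fn": "carry_out", "kwargs": {"commands": [{"jaw": 0, "translation": [-0.005, 0, 0.004], "spin": 0}, {"jaw": 0, "translation": [0, 0.004, 0], "spin": 0}, {"jaw": 0, "translation": [0, 0.004, 0], "spin": 0}, {"jaw": 0, "translation": [0, 0.004, 0], "spin": 0}, {"jaw": 0, "translation": [0, 0.004, 0], "spin": 0}, {"jaw": 0, "translation": [0, 0.004, 0], "spin": 0}, {"jaw": 0, "translation": [0, 0.004, 0], "spin": 0}, {"jaw": 0, "translation": [0, 0.003, 0], "spin": 0}]}}

```text
time: 6.83
tool_pos: [450.4, -60.6, 144.4]
tcp_rot: [180.0, 0.0, 169.5]
ft_force: [0.4, -0.8, -0.5]
finger_gap: -0.0
grip_force: 0.0
```

Call:
{"fn": "carry_out", "kwargs": {"commands": [{"jaw": 0, "translation": [0, 0.001, 0], "spin": 0}, {"jaw": 0, "translation": [0, 0.001, 0], "spin": 0}, {"jaw": 0, "translation": [0, 0.001, 0], "spin": 0}, {"jaw": 0, "translation": [0, 0.001, 0], "spin": 0}, {"jaw": 0, "translation": [0, 0.001, 0], "spin": 0}, {"jaw": 0, "translation": [0, 0.001, 0], "spin": 0}, {"jaw": 0, "translation": [0, 0.001, 0], "spin": 0}, {"jaw": 0, "translation": [0, 0.001, 0], "spin": 0}]}}

```text
time: 7.5
tool_pos: [451.7, -53.3, 144.2]
tcp_rot: [-180.0, -0.0, 169.5]
ft_force: [0.4, 0.8, 0.4]
finger_gap: -0.4
grip_force: 0.0
```

Call:
{"fn": "carry_out", "kwargs": {"commands": [{"jaw": 0, "translation": [0, 0.002, 0], "spin": 0}, {"jaw": 0, "translation": [0, 0.002, 0], "spin": 0}, {"jaw": 0, "translation": [0, 0.002, 0], "spin": 0}, {"jaw": 0, "translation": [0, 0.002, 0], "spin": 0}, {"jaw": 0, "translation": [0, 0.002, 0], "spin": 0}, {"jaw": 0, "translation": [0, 0.002, 0], "spin": 0}, {"jaw": 0, "translation": [0, 0.002, 0], "spin": 0}, {"jaw": 0, "translation": [0, 0.002, 0], "spin": 0}]}}

```text
time: 8.17
tool_pos: [454.7, -37.6, 144.3]
tcp_rot: [-180.0, 0.0, 169.5]
ft_force: [-0.0, -3.5, 0.5]
finger_gap: -0.0
grip_force: 1.2
```

Call:
{"fn": "carry_out", "kwargs": {"commands": [{"jaw": 0, "translation": [0, 0.0015, 0], "spin": 0}, {"jaw": 0, "translation": [0, 0.0015, 0], "spin": 0}, {"jaw": 0, "translation": [0, 0.0015, 0], "spin": 0}, {"jaw": 0, "translation": [0, 0.0015, 0], "spin": 0}, {"jaw": 0, "translation": [0, 0.0015, 0], "spin": 0}, {"jaw": 0, "translation": [0, 0.0015, 0], "spin": 0}, {"jaw": 0, "translation": [0, 0, 0], "spin": 0}, {"jaw": 0, "translation": [0, 0, 0], "spin": 0}]}}

```text
time: 8.83
tool_pos: [456.3, -28.6, 144.3]
tcp_rot: [180.0, 0.0, 169.5]
ft_force: [0.1, -1.1, 0.4]
finger_gap: -0.4
grip_force: 1.0
```

```bash
python3 - <<'E'
from h import *
p=r.snapshot("side");i=p["pixels"][150:210,215:295]; cv2.imwrite("pics/d.png",cv2.resize(i,(800,600),interpolation=cv2.INTER_CUBIC))
s=r.sense();print(s["tool_pos"],s["ft_force"],s["wrist_torque"])
E
```

```text
[456.28530738 -28.60079765 144.30576833] [ 0.18842764 -1.95339241  1.6065496 ] [-0.33633209 -0.03389508  0.00593234]
```

View pics/d.png

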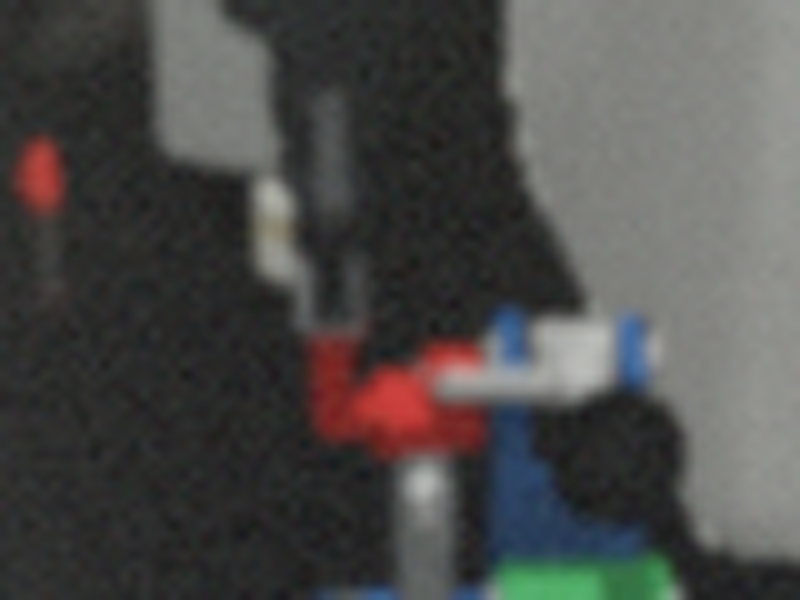

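The knob is now moving with the fingers. I'll keep pushing to the end stop.

Call:
{"fn": "carry_out", "kwargs": {"commands": [{"jaw": 0, "translation": [0, 0.001, 0], "spin": 0}, {"jaw": 0, "translation": [0, 0.001, 0], "spin": 0}, {"jaw": 0, "translation": [0, 0.001, 0], "spin": 0}, {"jaw": 0, "translation": [0, 0.001, 0], "spin": 0}, {"jaw": 0, "translation": [0, 0.001, 0], "spin": 0}, {"jaw": 0, "translation": [0, 0.001, 0], "spin": 0}, {"jaw": 0, "translation": [0, 0.001, 0], "spin": 0}, {"jaw": 0, "translation": [0, 0.001, 0], "spin": 0}]}}

```text
time: 9.55
tool_pos: [457.7, -20.8, 144.3]
tcp_rot: [-180.0, 0.0, 169.5]
ft_force: [0.3, -1.7, 0.0]
finger_gap: -0.3
grip_force: 1.3
```

Call:
{"fn": "carry_out", "kwargs": {"commands": [{"jaw": 0, "translation": [0, 0.001, 0], "spin": 0}, {"jaw": 0, "translation": [0, 0.001, 0], "spin": 0}, {"jaw": 0, "translation": [0, 0.001, 0], "spin": 0}, {"jaw": 0, "translation": [0, 0.001, 0], "spin": 0}, {"jaw": 0, "translation": [0, 0, 0], "spin": 0}, {"jaw": 0, "translation": [0, 0, 0], "spin": 0}, {"jaw": 0, "translation": [0, 0, 0], "spin": 0}, {"jaw": 0, "translation": [0, 0, 0], "spin": 0}]}}

```text
time: 10.22
tool_pos: [458.4, -17.7, 144.6]
tcp_rot: [-179.9, 0.0, 169.5]
ft_force: [-1.8, -6.2, 2.2]
finger_gap: 0.1
grip_force: 3.2
```

Call:
{"fn": "carry_out", "kwargs": {"commands": [{"jaw": 0, "translation": [0, 0.001, 0], "spin": 0}, {"jaw": 0, "translation": [0, 0.001, 0], "spin": 0}, {"jaw": 0, "translation": [0, 0, 0], "spin": 0}, {"jaw": 0, "translation": [0, 0, 0], "spin": 0}, {"jaw": 0, "translation": [0, 0, 0], "spin": 0}, {"jaw": 0, "translation": [0, 0, 0], "spin": 0}, {"jaw": 0, "translation": [0, 0, 0], "spin": 0}, {"jaw": 0, "translation": [0, 0, 0], "spin": 0}]}}

```text
time: 10.88
tool_pos: [458.8, -16.4, 145.0]
tcp_rot: [-179.9, 0.0, 169.5]
ft_force: [-2.8, -9.6, 5.2]
finger_gap: -0.2
grip_force: 4.8
```

The force is rising with little travel and the fingers are starting to ride up, so the catch is at its end stop. I'll back off, rise, and check the slide.

Call:
{"fn": "carry_out", "kwargs": {"commands": [{"jaw": 0, "translation": [0, -0.01, 0], "spin": 0}, {"jaw": 0, "translation": [0, -0.012, 0], "spin": 0}, {"jaw": 0, "translation": [0, -0.012, 0], "spin": 0}, {"jaw": 0, "translation": [0, 0, -0.03], "spin": 0}, {"jaw": 0, "translation": [0, 0, -0.03], "spin": 0}, {"jaw": 0, "translation": [0, 0, -0.03], "spin": 0}, {"jaw": 0, "translation": [0, 0, -0.03], "spin": 0}, {"jaw": 0, "translation": [0, 0, -0.01], "spin": 0}]}}

```text
time: 11.55
tool_pos: [454.2, -48.4, 279.2]
tcp_rot: [179.9, 0.3, 169.6]
ft_force: [0.9, 0.3, 1.9]
finger_gap: -0.2
grip_force: 0.0
```

Call:
{"fn": "carry_out", "kwargs": {"commands": [{"jaw": 0, "translation": [-0.016, -0.025, 0], "spin": 0}, {"jaw": 0, "translation": [-0.016, -0.025, 0], "spin": 0}, {"jaw": 0, "translation": [-0.016, -0.025, 0], "spin": 0}, {"jaw": 0, "translation": [-0.016, -0.025, 0], "spin": 0}, {"jaw": 0, "translation": [-0.016, -0.025, 0], "spin": 0}, {"jaw": 0, "translation": [-0.002, -0.003, 0], "spin": 0}, {"jaw": 0, "translation": [0, 0, 0], "spin": 0}, {"jaw": 0, "translation": [0, 0, 0], "spin": 0}]}}

```text
time: 12.22
tool_pos: [509.6, -188.7, 273.4]
tcp_rot: [179.9, -0.1, 169.5]
ft_force: [0.1, 0.3, 0.9]
finger_gap: -0.2
grip_force: 0.0
```

```bash
python3 - <<'E'
from h import *
p=r.snapshot("side");t=r.snapshot("top");E=np.linalg.inv(p["extrinsics"])
a=p["pixels"][150:230,215:295];b=t["pixels"][150:230,235:335]
cv2.imwrite("pics/e.png",np.hstack([cv2.resize(a,(355,355),interpolation=2),cv2.resize(b,(444,355),interpolation=2)]))
for s in(0,15,30):
    u,c,sn=np.radians(79.53),0,0;c,sn=np.cos(u),np.sin(u);P=(46+s,83,172)
    X=np.array([527.5+c*P[0]-sn*P[1],-98.2+sn*P[0]+c*P[1],P[2]])
    for n,q in(("side",p),("top",t)):
        E=np.linalg.inv(q["extrinsics"]);v=np.array(q["K"])@(E[:3,:3]@X+E[:3,3]);print(s,n,(v[:2]/v[2]).round(1))
for n,q in(("side",p),("top",t)):
    hsv=cv2.cvtColor(q["pixels"],cv2.COLOR_BGR2HSV)
    print(n,[(x["xy"],round(x["score"],2)) for x in r.landmark_of(q,"catch_knob")[:2]])
s=r.sense();print(s["tool_pos"],s["ft_force"])
E
```

```text
0 side [247.6 184.3]
0 top [261.5 205. ]
15 side [247.5 181.6]
15 top [257.1 204.3]
30 side [247.5 179. ]
30 top [252.7 203.6]
side [([249.4, 180.6], 0.45)]
top [([249.9, 206.4], 0.71)]
[ 509.91386295 -188.16223582  274.52766778] [0.44235298 0.4045933  0.58610769]
```

View pics/e.png

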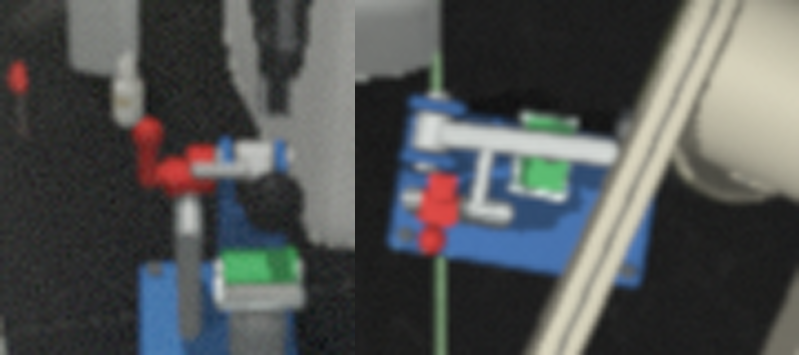

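The knob is at side (248.6,179.5) and top (252,204), which matches a slide of 30 mm. The fingers stand above the ball. I'll descend now.

Call:
{"fn": "carry_out", "kwargs": {"commands": [{"jaw": 0, "translation": [0, 0, 0.004], "spin": 0}, {"jaw": 0, "translation": [0, 0, 0.004], "spin": 0}, {"jaw": 0, "translation": [0, 0, 0.004], "spin": 0}, {"jaw": 0, "translation": [0, 0, 0.004], "spin": 0}, {"jaw": 0, "translation": [0, 0, 0.004], "spin": 0}, {"jaw": 0, "translation": [0, 0, 0.004], "spin": 0}, {"jaw": 0, "translation": [0, 0, 0.002], "spin": 0}, {"jaw": 0, "translation": [0, 0, 0.002], "spin": 0}]}}

```text
time: 13.08
tool_pos: [509.8, -189.2, 245.8]
tcp_rot: [180.0, -0.0, 169.5]
ft_force: [-0.3, 1.0, -0.5]
finger_gap: -0.0
grip_force: 0.0
```

Call:
{"fn": "carry_out", "kwargs": {"commands": [{"jaw": 0, "translation": [0, 0, 0.002], "spin": 0}, {"jaw": 0, "translation": [0, 0, 0.002], "spin": 0}, {"jaw": 0, "translation": [0, 0, 0.002], "spin": 0}, {"jaw": 0, "translation": [0, 0, 0.002], "spin": 0}, {"jaw": 0, "translation": [0, 0, 0.002], "spin": 0}, {"jaw": 0, "translation": [0, 0, 0.002], "spin": 0}, {"jaw": 0, "translation": [0, 0, 0.002], "spin": 0}, {"jaw": 0, "translation": [0, 0, 0.002], "spin": 0}]}}

```text
time: 13.75
tool_pos: [510.0, -189.2, 230.1]
tcp_rot: [-180.0, -0.0, 169.5]
ft_force: [-0.1, -0.2, 0.3]
finger_gap: -0.1
grip_force: 0.0
```

Call:
{"fn": "carry_out", "kwargs": {"commands": [{"jaw": 0, "translation": [0, 0, 0.0015], "spin": 0}, {"jaw": 0, "translation": [0, 0, 0.0015], "spin": 0}, {"jaw": 0, "translation": [0, 0, 0.0015], "spin": 0}, {"jaw": 0, "translation": [0, 0, 0.0015], "spin": 0}, {"jaw": 0, "translation": [0, 0, 0.0015], "spin": 0}, {"jaw": 0, "translation": [0, 0, 0.0015], "spin": 0}, {"jaw": 0, "translation": [0, 0, 0], "spin": 0}, {"jaw": 0, "translation": [0, 0, 0], "spin": 0}]}}

```text
time: 14.42
tool_pos: [510.0, -189.5, 221.7]
tcp_rot: [-180.0, 0.0, 169.5]
ft_force: [-1.1, -2.1, 2.6]
finger_gap: 0.2
grip_force: 1.3
```

```bash
python3 - <<'E'
from h import *
p=r.snapshot("side");a=p["pixels"][155:215,240:320];cv2.imwrite("pics/f.png",cv2.resize(a,(800,600),interpolation=2))
for _ in range(3):
    r.snapshot("side");s=r.sense();print(s["tool_pos"],s["ft_force"],s["wrist_torque"])
E
```

```text
[ 510.02871605 -189.45287036  221.67754677] [-0.93505642 -2.43394413  3.34691552] [-0.3340302   0.26928279  0.02172483]
[ 510.03010647 -189.46537433  221.68344836] [-1.27943573 -2.07582833  3.12223957] [-0.28240142  0.28115062 -0.01951951]
[ 510.01669278 -189.42256765  221.64833544] [-1.24621323 -1.77427123  4.31286438] [-0.40821422  0.2153396  -0.01166389]
```

View pics/f.png

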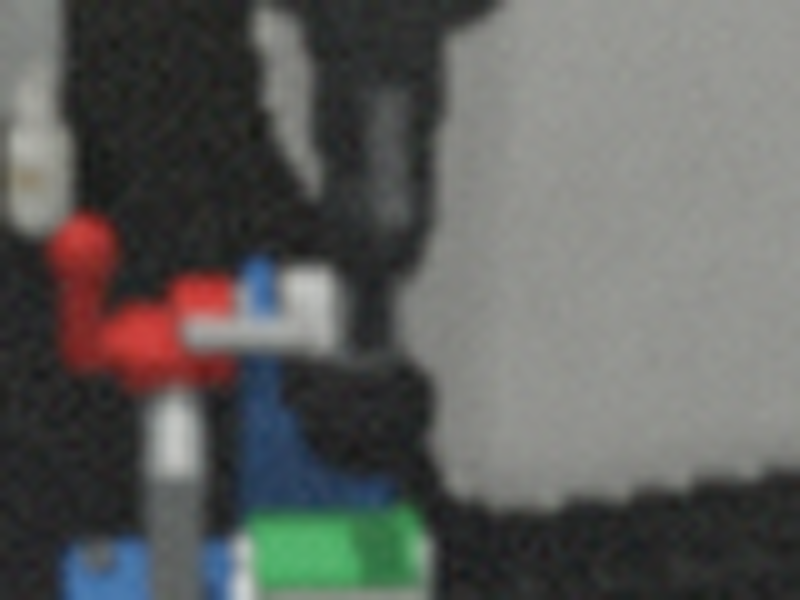

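Call:
{"fn": "carry_out", "kwargs": {"commands": [{"jaw": 0, "translation": [-0.001, -0.001, 0], "spin": 0}, {"jaw": 0, "translation": [0, -0.001, 0], "spin": 0}, {"jaw": 0, "translation": [0, -0.001, 0], "spin": 0}, {"jaw": 0, "translation": [0, 0, 0], "spin": 0}, {"jaw": 0, "translation": [0, 0, 0], "spin": 0}, {"jaw": 0, "translation": [0, 0, 0], "spin": 0}, {"jaw": 0, "translation": [0, 0, 0], "spin": 0}, {"jaw": 0, "translation": [0, 0, 0], "spin": 0}]}}

```text
time: 15.28
tool_pos: [510.4, -192.2, 221.3]
tcp_rot: [180.0, -0.0, 169.5]
ft_force: [-0.1, 0.7, 1.1]
finger_gap: 0.2
grip_force: 0.5
```

Call:
{"fn": "carry_out", "kwargs": {"commands": [{"jaw": 0, "translation": [0, -0.0018, 0.0035], "spin": 0}, {"jaw": 0, "translation": [0, -0.0017, 0.0035], "spin": 0}, {"jaw": 0, "translation": [0, -0.0016, 0.0035], "spin": 0}, {"jaw": 0, "translation": [0, -0.0015, 0.0035], "spin": 0}, {"jaw": 0, "translation": [0, -0.0015, 0.0035], "spin": 0}, {"jaw": 0, "translation": [0, -0.0014, 0.0035], "spin": 0}, {"jaw": 0, "translation": [0, -0.0013, 0.0035], "spin": 0}, {"jaw": 0, "translation": [0, -0.0012, 0.0035], "spin": 0}]}}

```text
time: 15.95
tool_pos: [508.2, -204.4, 193.0]
tcp_rot: [-180.0, 0.0, 169.5]
ft_force: [-0.9, -3.7, 3.6]
finger_gap: 0.3
grip_force: 2.1
```

Call:
{"fn": "carry_out", "kwargs": {"commands": [{"jaw": 0, "translation": [0, -0.0012, 0.0035], "spin": 0}, {"jaw": 0, "translation": [0, -0.0011, 0.0035], "spin": 0}, {"jaw": 0, "translation": [0, -0.001, 0.0035], "spin": 0}, {"jaw": 0, "translation": [0, -0.001, 0.0035], "spin": 0}, {"jaw": 0, "translation": [0, -0.0009, 0.0035], "spin": 0}, {"jaw": 0, "translation": [0, -0.0009, 0.0035], "spin": 0}, {"jaw": 0, "translation": [0, -0.0008, 0.0035], "spin": 0}, {"jaw": 0, "translation": [0, -0.0007, 0.0035], "spin": 0}]}}

```text
time: 16.62
tool_pos: [506.8, -211.6, 164.9]
tcp_rot: [180.0, -0.0, 169.5]
ft_force: [-0.2, -2.5, 3.5]
finger_gap: -0.1
grip_force: 1.9
```

Call:
{"fn": "carry_out", "kwargs": {"commands": [{"jaw": 0, "translation": [0, -0.0008, 0.0015], "spin": 0}, {"jaw": 0, "translation": [0, -0.0008, 0.0015], "spin": 0}, {"jaw": 0, "translation": [0, -0.0006, 0.0015], "spin": 0}, {"jaw": 0, "translation": [0, -0.0005, 0.0015], "spin": 0}, {"jaw": 0, "translation": [0, -0.0004, 0.0015], "spin": 0}, {"jaw": 0, "translation": [0, -0.0003, 0.0015], "spin": 0}, {"jaw": 0, "translation": [0, -0.0002, 0.0015], "spin": 0}, {"jaw": 0, "translation": [0, -0.0002, 0.0015], "spin": 0}]}}

```text
time: 17.28
tool_pos: [506.1, -215.2, 153.1]
tcp_rot: [180.0, -0.0, 169.5]
ft_force: [0.9, 1.5, 4.0]
finger_gap: 0.0
grip_force: 1.3
```

Call:
{"fn": "carry_out", "kwargs": {"commands": [{"jaw": 0, "translation": [0, 0, 0.0012], "spin": 0}, {"jaw": 0, "translation": [0, 0, 0.0012], "spin": 0}, {"jaw": 0, "translation": [0, 0, 0.0012], "spin": 0}, {"jaw": 0, "translation": [0, 0, 0.0012], "spin": 0}, {"jaw": 0, "translation": [0, 0, 0.0012], "spin": 0}, {"jaw": 0, "translation": [0, 0, 0.0012], "spin": 0}, {"jaw": 0, "translation": [0, 0, 0.0012], "spin": 0}, {"jaw": 0, "translation": [0, 0, 0.0012], "spin": 0}]}}

```text
time: 17.95
tool_pos: [506.3, -215.6, 143.8]
tcp_rot: [-180.0, 0.0, 169.5]
ft_force: [-0.3, -3.0, 4.6]
finger_gap: 0.2
grip_force: 2.3
```

Call:
{"fn": "carry_out", "kwargs": {"commands": [{"jaw": 0, "translation": [0, -0.0006, 0.001], "spin": 0}, {"jaw": 0, "translation": [0, -0.0005, 0.001], "spin": 0}, {"jaw": 0, "translation": [0, -0.0004, 0.001], "spin": 0}, {"jaw": 0, "translation": [0, -0.0003, 0.001], "spin": 0}, {"jaw": 0, "translation": [0, -0.0002, 0.001], "spin": 0}, {"jaw": 0, "translation": [0, 0, 0.001], "spin": 0}, {"jaw": 0, "translation": [0, 0, 0.001], "spin": 0}, {"jaw": 0, "translation": [0, 0, 0.001], "spin": 0}]}}

```text
time: 18.62
tool_pos: [506.2, -217.1, 136.8]
tcp_rot: [180.0, 0.1, 169.5]
ft_force: [-4.0, 0.2, 12.4]
finger_gap: -0.1
grip_force: 6.0
```

Call:
{"fn": "carry_out", "kwargs": {"commands": [{"jaw": 0, "translation": [-0.0005, 0, 0.0005], "spin": 0}, {"jaw": 0, "translation": [-0.0005, 0, 0.0005], "spin": 0}, {"jaw": 0, "translation": [-0.0005, 0, 0.0005], "spin": 0}, {"jaw": 0, "translation": [0, 0, 0.0005], "spin": 0}, {"jaw": 0, "translation": [0, 0, 0.0005], "spin": 0}, {"jaw": 0, "translation": [0, 0, 0.0005], "spin": 0}, {"jaw": 0, "translation": [0, 0, 0.0005], "spin": 0}, {"jaw": 0, "translation": [0, 0, 0.0005], "spin": 0}]}}

```text
time: 19.28
tool_pos: [506.2, -217.8, 132.4]
tcp_rot: [-180.0, -0.1, 169.5]
ft_force: [-10.7, -2.1, 13.0]
finger_gap: -0.3
grip_force: 6.5
```

Call:
{"fn": "carry_out", "kwargs": {"commands": [{"jaw": 0, "translation": [0.0006, 0, 0], "spin": 0}, {"jaw": 0, "translation": [0.0006, 0, 0], "spin": 0}, {"jaw": 0, "translation": [0.0006, 0, 0], "spin": 0}, {"jaw": 0, "translation": [0.0006, 0, 0], "spin": 0}, {"jaw": 0, "translation": [0, 0, 0.0005], "spin": 0}, {"jaw": 0, "translation": [0, 0, 0.0005], "spin": 0}, {"jaw": 0, "translation": [0, 0, 0.0005], "spin": 0}, {"jaw": 0, "translation": [0, 0, 0], "spin": 0}]}}

```text
time: 19.95
tool_pos: [506.0, -217.9, 132.1]
tcp_rot: [-179.9, 0.2, 169.5]
ft_force: [-1.6, -3.4, 12.6]
finger_gap: -0.0
grip_force: 6.3
```

Call:
{"fn": "carry_out", "kwargs": {"commands": [{"jaw": 0, "translation": [0.0002, -0.0004, 0.0005], "spin": 0}, {"jaw": 0, "translation": [0.0002, -0.0003, 0.0005], "spin": 0}, {"jaw": 0, "translation": [0, -0.0003, 0.0005], "spin": 0}, {"jaw": 0, "translation": [0, 0, 0.0005], "spin": 0}, {"jaw": 0, "translation": [0, 0, 0.0005], "spin": 0}, {"jaw": 0, "translation": [0, 0, 0.0005], "spin": 0}, {"jaw": 0, "translation": [0, 0, 0], "spin": 0}, {"jaw": 0, "translation": [0, 0, 0], "spin": 0}]}}

```text
time: 20.62
tool_pos: [505.9, -218.4, 129.1]
tcp_rot: [-180.0, 0.2, 169.5]
ft_force: [-1.5, -0.9, 10.8]
finger_gap: -0.4
grip_force: 5.6
```

Call:
{"fn": "carry_out", "kwargs": {"commands": [{"jaw": 0, "translation": [0, 0, 0.0005], "spin": 0}, {"jaw": 0, "translation": [0, 0, 0.0005], "spin": 0}, {"jaw": 0, "translation": [0, 0, 0.0005], "spin": 0}, {"jaw": 0, "translation": [0, 0, 0.0005], "spin": 0}, {"jaw": 0, "translation": [0, 0, 0.0005], "spin": 0}, {"jaw": 0, "translation": [0, 0, 0.0005], "spin": 0}, {"jaw": 0, "translation": [0, 0, 0], "spin": 0}, {"jaw": 0, "translation": [0, 0, 0], "spin": 0}]}}

```text
time: 21.28
tool_pos: [506.0, -218.7, 126.3]
tcp_rot: [-179.9, 0.2, 169.5]
ft_force: [-0.5, -1.7, 12.0]
finger_gap: -0.1
grip_force: 6.3
```

Call:
{"fn": "carry_out", "kwargs": {"commands": [{"jaw": 0, "translation": [0, 0, 0.0005], "spin": 0}, {"jaw": 0, "translation": [0, 0, 0.0005], "spin": 0}, {"jaw": 0, "translation": [0, 0, 0.0005], "spin": 0}, {"jaw": 0, "translation": [0, 0, 0.0005], "spin": 0}, {"jaw": 0, "translation": [0, 0, 0.0005], "spin": 0}, {"jaw": 0, "translation": [0, 0, 0.0005], "spin": 0}, {"jaw": 0, "translation": [0, 0, 0], "spin": 0}, {"jaw": 0, "translation": [0, 0, 0], "spin": 0}]}}

```text
time: 21.95
tool_pos: [505.7, -218.9, 123.6]
tcp_rot: [-179.9, 0.2, 169.5]
ft_force: [-0.1, -1.8, 15.0]
finger_gap: 0.1
grip_force: 7.6
```

Call:
{"fn": "carry_out", "kwargs": {"commands": [{"jaw": 0, "translation": [0, 0, 0.0006], "spin": 0}, {"jaw": 0, "translation": [0, 0, 0.0006], "spin": 0}, {"jaw": 0, "translation": [0, 0, 0.0006], "spin": 0}, {"jaw": 0, "translation": [0, 0, 0.0006], "spin": 0}, {"jaw": 0, "translation": [0, 0, 0.0002], "spin": 0}, {"jaw": 0, "translation": [0, 0, 0], "spin": 0}, {"jaw": 0, "translation": [0, 0, 0], "spin": 0}, {"jaw": 0, "translation": [0, 0, 0], "spin": 0}]}}

```text
time: 22.62
tool_pos: [505.8, -219.2, 121.4]
tcp_rot: [-179.9, 0.2, 169.5]
ft_force: [-0.0, -2.6, 18.1]
finger_gap: 0.0
grip_force: 8.6
```

```bash
python3 - <<'E'
from h import *
for _ in range(3):
    r.snapshot("side");s=r.sense();print(s["tool_pos"].round(1),s["ft_force"].round(1))
E
```

```text
[ 506.  -219.2  121.5] [-5.5 -1.6 18.3]
[ 505.7 -219.1  121.4] [-4.8 -2.2 16.4]
[ 505.9 -219.2  121.5] [-1.8 -1.9 17.1]
```

Call:
{"fn": "carry_out", "kwargs": {"commands": [{"jaw": 0, "translation": [0, 0, 0.0004], "spin": 0}, {"jaw": 0, "translation": [0, 0, 0], "spin": 0}, {"jaw": 0, "translation": [0, 0, 0], "spin": 0}, {"jaw": 0, "translation": [0, 0, 0], "spin": 0}, {"jaw": 0, "translation": [0, 0, 0], "spin": 0}, {"jaw": 0, "translation": [0, 0, 0], "spin": 0}, {"jaw": 0, "translation": [0, 0, 0], "spin": 0}, {"jaw": 0, "translation": [0, 0, 0], "spin": 0}]}}

```text
time: 23.43
tool_pos: [506.0, -219.3, 121.2]
tcp_rot: [-179.9, 0.3, 169.5]
ft_force: [-5.9, -2.4, 18.1]
finger_gap: -0.1
grip_force: 8.7
```

Call:
{"fn": "carry_out", "kwargs": {"commands": [{"jaw": 0, "translation": [0, 0, 0], "spin": 0}, {"jaw": 0, "translation": [0, 0, 0], "spin": 0}, {"jaw": 0, "translation": [0, 0, 0], "spin": 0}, {"jaw": 0, "translation": [0, 0, 0], "spin": 0}, {"jaw": 0, "translation": [0, 0, 0], "spin": 0}, {"jaw": 0, "translation": [0, 0, 0], "spin": 0}, {"jaw": 0, "translation": [0, 0, 0], "spin": 0}, {"jaw": 0, "translation": [0, 0, 0], "spin": 0}]}}

```text
time: 24.1
tool_pos: [505.8, -219.2, 121.1]
tcp_rot: [-179.9, 0.2, 169.5]
ft_force: [-6.2, -2.0, 17.6]
finger_gap: 0.3
grip_force: 9.0
```

Call:
{"fn": "carry_out", "kwargs": {"commands": [{"jaw": 0, "translation": [0, 0, -0.004], "spin": 0}, {"jaw": 0, "translation": [0, 0, -0.004], "spin": 0}, {"jaw": 0, "translation": [0, 0, -0.004], "spin": 0}, {"jaw": 0, "translation": [0, 0, -0.004], "spin": 0}, {"jaw": 0, "translation": [0, 0.0004, -0.004], "spin": 0}, {"jaw": 0, "translation": [0, 0.0005, -0.004], "spin": 0}, {"jaw": 0, "translation": [0, 0.0005, -0.004], "spin": 0}, {"jaw": 0, "translation": [0, 0.0006, -0.004], "spin": 0}]}}

```text
time: 24.77
tool_pos: [504.4, -215.6, 150.0]
tcp_rot: [180.0, -0.1, 169.5]
ft_force: [0.2, 2.1, 2.5]
finger_gap: 0.4
grip_force: 1.1
```

Call:
{"fn": "carry_out", "kwargs": {"commands": [{"jaw": 0, "translation": [0, 0.0006, -0.004], "spin": 0}, {"jaw": 0, "translation": [0, 0.0007, -0.004], "spin": 0}, {"jaw": 0, "translation": [0, 0.0008, -0.004], "spin": 0}, {"jaw": 0, "translation": [0, 0.0008, -0.004], "spin": 0}, {"jaw": 0, "translation": [0, 0.0009, -0.004], "spin": 0}, {"jaw": 0, "translation": [0, 0.001, -0.004], "spin": 0}, {"jaw": 0, "translation": [0, 0.001, -0.004], "spin": 0}, {"jaw": 0, "translation": [0, 0.0011, -0.004], "spin": 0}]}}

```text
time: 25.43
tool_pos: [505.9, -209.2, 182.6]
tcp_rot: [-180.0, -0.0, 169.5]
ft_force: [1.0, 1.7, 1.1]
finger_gap: 0.1
grip_force: 0.8
```

Call:
{"fn": "carry_out", "kwargs": {"commands": [{"jaw": 0, "translation": [0, 0.0013, -0.004], "spin": 0}, {"jaw": 0, "translation": [0, 0.0014, -0.004], "spin": 0}, {"jaw": 0, "translation": [0, 0.0015, -0.004], "spin": 0}, {"jaw": 0, "translation": [0, 0.0015, -0.004], "spin": 0}, {"jaw": 0, "translation": [0, 0.0016, -0.004], "spin": 0}, {"jaw": 0, "translation": [0, 0.0017, -0.004], "spin": 0}, {"jaw": 0, "translation": [0, 0.0018, -0.004], "spin": 0}, {"jaw": 0, "translation": [0, 0.0018, -0.004], "spin": 0}]}}

```text
time: 26.1
tool_pos: [508.2, -196.7, 214.5]
tcp_rot: [-180.0, -0.0, 169.5]
ft_force: [0.6, 0.9, 1.2]
finger_gap: 0.1
grip_force: 0.5
```

Call:
{"fn": "carry_out", "kwargs": {"commands": [{"jaw": 0, "translation": [0, 0.001, -0.004], "spin": 0}, {"jaw": 0, "translation": [0, 0.001, -0.004], "spin": 0}, {"jaw": 0, "translation": [0, 0, -0.006], "spin": 0}, {"jaw": 0, "translation": [0, 0, -0.012], "spin": 0}, {"jaw": 0, "translation": [0, 0, -0.015], "spin": 0}, {"jaw": 0, "translation": [0, 0, -0.015], "spin": 0}, {"jaw": 0, "translation": [0, 0, -0.005], "spin": 0}, {"jaw": 0, "translation": [0, 0, 0], "spin": 0}]}}

```text
time: 26.77
tool_pos: [509.5, -195.6, 277.7]
tcp_rot: [-179.9, 0.2, 169.5]
ft_force: [0.3, -1.1, 1.2]
finger_gap: 0.1
grip_force: 0.0
```

Call:
{"fn": "carry_out", "kwargs": {"commands": [{"jaw": 0, "translation": [0.0104, 0.027, 0], "spin": 0}, {"jaw": 0, "translation": [0.0104, 0.027, 0], "spin": 0}, {"jaw": 0, "translation": [0.0104, 0.027, 0], "spin": 0}, {"jaw": 0, "translation": [0.0104, 0.027, 0], "spin": 0}, {"jaw": 0, "translation": [0.0104, 0.027, 0], "spin": 0}, {"jaw": 0, "translation": [0.0104, 0.027, 0], "spin": 0}, {"jaw": 0, "translation": [0.0104, 0.027, 0], "spin": 0}, {"jaw": 0, "translation": [0.0104, 0.027, 0], "spin": 0}]}}

```text
time: 27.43
tool_pos: [465.2, 33.8, 274.2]
tcp_rot: [-180.0, -0.1, 169.5]
ft_force: [0.7, 0.2, 1.0]
finger_gap: -0.2
grip_force: 0.0
```

Call:
{"fn": "carry_out", "kwargs": {"commands": [{"jaw": 0, "translation": [0, 0, 0.027], "spin": 0}, {"jaw": 0, "translation": [0, 0, 0.027], "spin": 0}, {"jaw": 0, "translation": [0, 0, 0.027], "spin": 0}, {"jaw": 0, "translation": [0, 0, 0.027], "spin": 0}, {"jaw": 0, "translation": [0, 0, 0.02], "spin": 0}, {"jaw": 0, "translation": [0, 0, 0.006], "spin": 0}, {"jaw": 0, "translation": [0, 0, 0], "spin": 0}, {"jaw": 0, "translation": [0, 0, 0], "spin": 0}]}}

```text
time: 28.1
tool_pos: [466.1, 32.5, 141.6]
tcp_rot: [-180.0, -0.0, 169.5]
ft_force: [0.8, 0.1, 0.3]
finger_gap: 0.1
grip_force: 0.0
```

Call:
{"fn": "carry_out", "kwargs": {"commands": [{"jaw": 0, "translation": [0, -0.003, 0], "spin": 0}, {"jaw": 0, "translation": [0, -0.003, 0], "spin": 0}, {"jaw": 0, "translation": [0, -0.003, 0], "spin": 0}, {"jaw": 0, "translation": [0, -0.003, 0], "spin": 0}, {"jaw": 0, "translation": [0, -0.003, 0], "spin": 0}, {"jaw": 0, "translation": [0, -0.002, 0], "spin": 0}, {"jaw": 0, "translation": [0, -0.002, 0], "spin": 0}, {"jaw": 0, "translation": [0, -0.002, 0], "spin": 0}]}}

```text
time: 28.77
tool_pos: [462.2, 11.7, 141.2]
tcp_rot: [180.0, 0.0, 169.5]
ft_force: [0.6, 1.1, -0.8]
finger_gap: -0.3
grip_force: 0.0
```

Call:
{"fn": "carry_out", "kwargs": {"commands": [{"jaw": 0, "translation": [0, -0.002, 0], "spin": 0}, {"jaw": 0, "translation": [0, -0.002, 0], "spin": 0}, {"jaw": 0, "translation": [0, -0.002, 0], "spin": 0}, {"jaw": 0, "translation": [0, -0.002, 0], "spin": 0}, {"jaw": 0, "translation": [0, -0.002, 0], "spin": 0}, {"jaw": 0, "translation": [0, -0.002, 0], "spin": 0}, {"jaw": 0, "translation": [0, -0.002, 0], "spin": 0}, {"jaw": 0, "translation": [0, -0.002, 0], "spin": 0}]}}

```text
time: 29.43
tool_pos: [459.2, -3.9, 141.2]
tcp_rot: [180.0, -0.0, 169.5]
ft_force: [0.5, 2.6, -0.2]
finger_gap: -0.0
grip_force: 1.3
```

Call:
{"fn": "carry_out", "kwargs": {"commands": [{"jaw": 0, "translation": [0, -0.002, 0], "spin": 0}, {"jaw": 0, "translation": [0, -0.002, 0], "spin": 0}, {"jaw": 0, "translation": [0, -0.002, 0], "spin": 0}, {"jaw": 0, "translation": [0, -0.002, 0], "spin": 0}, {"jaw": 0, "translation": [0, -0.002, 0], "spin": 0}, {"jaw": 0, "translation": [0, -0.002, 0], "spin": 0}, {"jaw": 0, "translation": [0, -0.0015, 0], "spin": 0}, {"jaw": 0, "translation": [0, -0.001, 0], "spin": 0}]}}

```text
time: 30.1
tool_pos: [456.6, -18.3, 141.1]
tcp_rot: [-180.0, -0.0, 169.5]
ft_force: [-0.1, 2.9, 0.2]
finger_gap: 0.1
grip_force: 1.3
```

Call:
{"fn": "carry_out", "kwargs": {"commands": [{"jaw": 0, "translation": [0, -0.001, 0], "spin": 0}, {"jaw": 0, "translation": [0, -0.001, 0], "spin": 0}, {"jaw": 0, "translation": [0, -0.001, 0], "spin": 0}, {"jaw": 0, "translation": [0, -0.001, 0], "spin": 0}, {"jaw": 0, "translation": [0, 0, 0], "spin": 0}, {"jaw": 0, "translation": [0, 0, 0], "spin": 0}, {"jaw": 0, "translation": [0, 0, 0], "spin": 0}, {"jaw": 0, "translation": [0, 0, 0], "spin": 0}]}}

```text
time: 30.77
tool_pos: [456.0, -21.0, 141.2]
tcp_rot: [179.9, -0.0, 169.6]
ft_force: [0.9, 8.4, -0.2]
finger_gap: -0.3
grip_force: 3.4
```

Call:
{"fn": "carry_out", "kwargs": {"commands": [{"jaw": 0, "translation": [0, -0.001, 0], "spin": 0}, {"jaw": 0, "translation": [0, -0.001, 0], "spin": 0}, {"jaw": 0, "translation": [0, 0, 0], "spin": 0}, {"jaw": 0, "translation": [0, 0, 0], "spin": 0}, {"jaw": 0, "translation": [0, 0, 0], "spin": 0}, {"jaw": 0, "translation": [0, 0, 0], "spin": 0}, {"jaw": 0, "translation": [0, 0, 0], "spin": 0}, {"jaw": 0, "translation": [0, 0, 0], "spin": 0}]}}

```text
time: 31.43
tool_pos: [455.8, -21.8, 141.1]
tcp_rot: [179.8, -0.0, 169.6]
ft_force: [1.1, 13.0, 0.1]
finger_gap: 0.0
grip_force: 5.7
```

Firm stop. I'll back off, rise clear, and check.

Call:
{"fn": "carry_out", "kwargs": {"commands": [{"jaw": 0, "translation": [0, 0.01, 0], "spin": 0}, {"jaw": 0, "translation": [0, 0.012, 0], "spin": 0}, {"jaw": 0, "translation": [0, 0.012, 0], "spin": 0}, {"jaw": 0, "translation": [0, 0, -0.03], "spin": 0}, {"jaw": 0, "translation": [0, 0, -0.03], "spin": 0}, {"jaw": 0, "translation": [0, 0, -0.03], "spin": 0}, {"jaw": 0, "translation": [0, 0, -0.03], "spin": 0}, {"jaw": 0, "translation": [0, 0, -0.01], "spin": 0}]}}

```text
time: 32.1
tool_pos: [463.7, 8.9, 276.6]
tcp_rot: [-180.0, 0.4, 169.5]
ft_force: [0.6, 1.2, 1.6]
finger_gap: 0.1
grip_force: 0.0
```

Call:
{"fn": "carry_out", "kwargs": {"commands": [{"jaw": 0, "translation": [0.015, 0.03, 0], "spin": 0}, {"jaw": 0, "translation": [0.015, 0.03, 0], "spin": 0}, {"jaw": 0, "translation": [0.015, 0.03, 0], "spin": 0}, {"jaw": 0, "translation": [0.015, 0.03, 0], "spin": 0}, {"jaw": 0, "translation": [0.015, 0.03, 0], "spin": 0}, {"jaw": 0, "translation": [0, 0, 0], "spin": 0}, {"jaw": 0, "translation": [0, 0, 0], "spin": 0}, {"jaw": 0, "translation": [0, 0, 0], "spin": 0}]}}

```text
time: 32.77
tool_pos: [415.4, 170.2, 270.9]
tcp_rot: [-179.9, 0.0, 169.6]
ft_force: [-0.1, -0.9, -0.8]
finger_gap: -0.2
grip_force: 0.0
```

```bash
python3 - <<'E'
from h import *
p=r.snapshot("side");t=r.snapshot("top")
o=lambda n:cv2.imread(f"pics/{n}0.png")
f=lambda i:cv2.resize(i[160:230,225:305],(400,300),interpolation=2)
g=lambda i:cv2.resize(i[160:220,235:315],(400,300),interpolation=2)
cv2.imwrite("pics/z.png",np.vstack([np.hstack([f(o("side")),f(p["pixels"])]),np.hstack([g(o("top")),g(t["pixels"])])]))
for n,q in(("side",p),("top",t)): print(n,[(x["xy"],round(x["score"],2)) for k in("catch_knob","ball") for x in r.landmark_of(q,k)[:1]])
s=r.sense();print(s["time"],s["tool_pos"],s["ft_force"])
E
```

```text
side [([245.3, 183.4], 0.6), ([274.3, 195.6], 0.78)]
top [([259.6, 204.2], 0.69), ([309.1, 185.1], 0.82)]
33.0667 [415.63318911 169.75811408 271.15475005] [ 0.34883564  0.10164753 -0.60159239]
```

View pics/z.png

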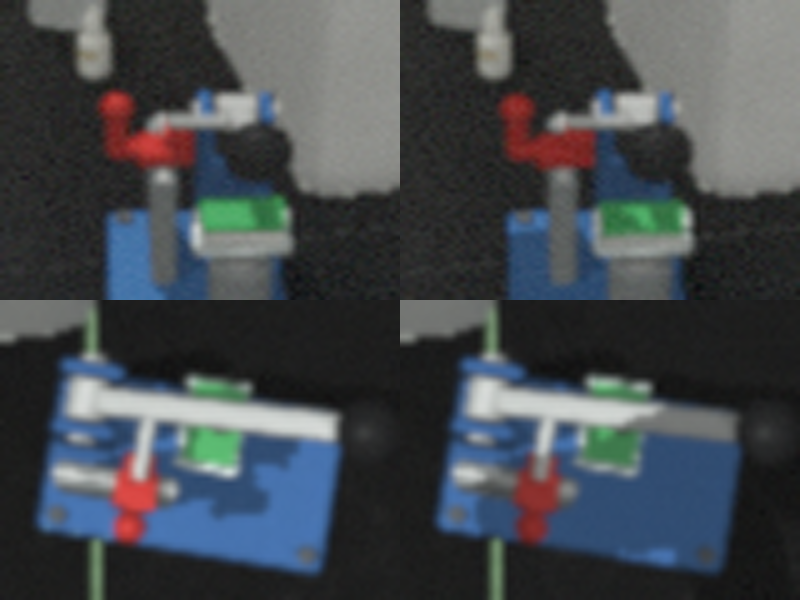

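The before and after crops match: the knob and lever are back at their starting pixels, the cover sits lower, and the arm is clear. I'll hand in.

```bash
python3 -c "
from bench import r
print(r.hand_in())"
```

```text
the job is handed in; nothing more can be done
None
```

I handed the job in after about 33 s on the robot clock: the catch was released to its end stop, the cover was pressed home and held at about 18 N on the ball for over a second, then the lever rose and the catch was slid back to locked.

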